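Refill the glue-stick dispenser on the craft table

TASK

Load the three loose glue sticks from the white sheet into the sloping plywood dispenser, the two thick ones in its wide lane and the thin one in its narrow lane: lay each crossways in the open upper end, not dropping it in, and let it roll down behind the stick already waiting there, with its cap on the same side as that one. Leave the other things on the table where they are.

Things in the scene. Friction and masses are not known exactly. Their poses are not given: they have to be found in the camera images.
- dispenser: fixed plywood dispenser, 266 mm wide, 242 long. Origin: centre of its underside; x level, downhill to the pick-up front (roughly world +y), y along its width (roughly to the robot), z up. The floor slopes 0.24 rad, from 84 mm above the table at the upper end (x -117 mm) to 27 mm at the lip (x +112 mm; lip 22 mm high). Two lanes between 6 mm walls that rise 44 mm off the floor
- wide_load (a point): point in the wide lane (134 mm wide, centre at the dispenser's y +60 mm) in the open upper end, 53 mm uphill of the cover: here the axis of a thick stick lies (15 mm off the sloping floor) once laid across the lane on the floor. Let go, it rolls down by itself
- narrow_load (a point): the same in the narrow lane (114 mm wide, centre at the dispenser's y -70 mm) for the axis of a thin stick (11 mm off the sloping floor)
- cover (a point): middle of the upper (loading side) edge of the cover, level with its top: five steel rods, 4 mm thick and 19 mm apart, across both lanes, 43 to 48 mm off the floor, reaching 80 mm down the slope from here. The 105 mm of floor uphill of it are open for loading (no end wall), the last 50 mm before the lip for picking
- sheet: white card sheet fixed flat on the table, 300 (x) x 380 (y) x 3 mm thick, on which the three loose sticks lie. Origin: centre of its underside
- thick_1: loose thick glue stick, 118 mm long, 30 mm thick, green barrel with paper label, yellow cap (32 mm) at one end, narrower white turning knob (10 mm long, 22 mm thick) at the other; rolls freely. Origin in the middle of its length, on its axis; x axis along the stick to the cap. Starts lying on the sheet, any way round
- thick_2: loose thick glue stick, 118 mm long, 30 mm thick, green barrel with paper label, yellow cap (32 mm) at one end, narrower white turning knob (10 mm long, 22 mm thick) at the other; rolls freely. Origin in the middle of its length, on its axis; x axis along the stick to the cap. Starts lying on the sheet, any way round
- thin_1: loose thin glue stick, 98 mm long, 22 mm thick, otherwise like the thick ones (knob 10 mm long, 16 mm thick). Origin in the middle of its length, on its axis; x axis along the stick to the cap. Starts lying on the sheet, any way round
- thick_in: thick stick, like the loose ones, already lying against the lip in the wide lane, cap towards +y of the dispenser
- thin_in: thin stick, like the loose one, already lying against the lip in the narrow lane, cap towards +y of the dispenser
- thick_1_cap (a point): centre of the cap's end face of thick_1, 59 mm from the stick's origin
- thick_2_cap (a point): centre of the cap's end face of thick_2, 59 mm from the stick's origin
- thin_1_cap (a point): centre of the cap's end face of thin_1, 49 mm from the stick's origin
- thick_in_cap (a point): centre of the cap's end face of thick_in, 59 mm from the stick's origin
- thin_in_cap (a point): centre of the cap's end face of thin_in, 49 mm from the stick's origin
- eraser: dark rubber eraser lying among the loose sticks, 42 x 20 x 13 mm; bystander. Origin: centre of its underside
- tape: roll of white tape lying flat on the sheet, 84 mm across, 19 mm high; bystander. Origin: centre of its underside
- punch: hole punch on the sheet, 80 mm along its x, 42 mm wide, 40 mm high; bystander. Origin: centre of its underside
- scissors: pair of scissors lying flat just beyond the far edge of the sheet: blades to 98 mm along its +x, black handles to 80 mm along -x and 76 mm wide, 12 mm thick; bystander. Origin: under the pivot, nearly
- pva: upright white glue bottle, 60 mm across, 165 mm high, near the far side between sheet and dispenser; bystander. Origin: centre of its underside
- bowl: white bowl upside down, 152 mm across, 50 mm high, near the robot; bystander. Origin: centre of its underside
- swabs: clear jar of cotton swabs, 72 mm across, 95 mm high, near the robot; bystander. Origin: centre of its underside
Mind the look-alikes: they are no part of the job. Leave any blue or red look-alike of the thin_in alone.

How it is judged:
By the outcome, as a careful person would: the job done as asked, in the order asked, and still so for the second after the job is handed in, with the robot touching nothing.
It also fails if it takes over 72 s, if anything falls off the work surface, if the arm or the gripper's body presses on something with over 40 N, if the wrist force passes 120 N, or if a joint passes its speed limit or range.

ROBOT

A 6-joint arm with a two-finger parallel gripper is mounted at the origin on the work surface. World frame = base frame: x ahead of the robot, y to its left, z up, the work surface at z = 0. Lengths are in m, angles in rad, forces in N, time in s.
With the tool pointing down it reaches from about 0.325 to 0.85 m from the base axis. Payload 4.4 kg.
Tool frame: the origin (TCP) lies midway between the tips of the shut fingers; the grasp point (between the pads) lies 19 mm behind it; z points along the fingers, y is the line along which they close (so a half turn about z gives the same grasp; the last joint's range is limited). The gripper opens to 94 mm and grips with 3 to 60 N. Pads are 16 mm wide; open, the fingers measure 119 mm over their backs; the gripper's body (75 mm by 177 mm) begins 78 mm behind the grasp point.
Start: joints at [-1.371, 0.207, 1.542, -0, 1.393, -0.15], TCP at [0.197, -0.54, 0.172] pointing down, gripper open.
Joint ranges: [-2.73, 2.73], [-0.86, 2.22], [0.23, 2.46], [-1.11, 4.25], [0.08, 2.63], [-2.82, 2.82]. Speed limits (rad/s): [2.79, 2.79, 3.14, 3.14, 3.14, 3.14].

INTERFACE

Orientations are given as [roll, pitch, yaw] about the fixed x, y, z axes, in that order (R = Rz(yaw) Ry(pitch) Rx(roll)).
In Python, from workcell import robot gives the robot as it stands.
- The arm moves only by the shell command python3 -m crank 'ROWS' [FORCE]. ROWS is JSON, a list of rows, each a list of 3 entries, a list of its own where there are three numbers: the finger opening in cm, from 0 to 9.4, then the shift along the world's x, y, z in cm, then the turn about the world's z in rad. A call has 1 to 20 rows; each row shifts and turns the commanded pose from where the row before left it; what a row does not reach is not made up. A row lasts 1/10 s, in which the tool goes at most 50 mm and 8.59 degrees, less where a joint would pass 70% of its speed; a pose out of reach is approached as far as the arm can. A call with a gripper value outside its range is refused whole. The fingers move at their own pace and stop on an object; FORCE is the grip in N (left out, the last holds). Time passes only in rows, so rows that do not move let the fingers close. It gives the time, the measured TCP pose, the force, the opening and the grip force at its end, in the units of the state.
- robot.observe(): the state, without advancing time (a new reading comes with each control period).
- robot.get_image(name): name is "scene" or "side" or "wrist"; returns the picture (400x640x3 uint8, red, green, blue); there is no depth.
- robot.camera_info(name): a dict with "K" (3x3 intrinsics, pixels), "dist" ([k1, k2, p1, p2, k3] as OpenCV has them; the pictures are not rectified), "position" and "orientation" of the camera in the world. Camera axes: x right, y down, z forward; pixel columns grow to the right and rows downward; lengths in m; the calibration is good to about 2 mm. A picture is of the moment at which its call begins: read the wrist's pose just before it. camera_info takes no time and is no camera call; for the wrist camera it gives the pose at the moment of the call.
- robot.hand_in(): hands the job in; it is judged then, once.
The state is a dict: "time_s": time; "q": joint angles; "dq": joint speeds; "joint_torque": joint torques, N m; "ee_pos": TCP position; "eef_rot": TCP orientation; "contact_force": force on the tool from outside, world axes, zero at the start; "ft_torque": the same for the moment, N m; "grip_width": opening from 0.0 (shut) to 1.0 (fully open); "grip_force": force on a finger pad.
Only numpy, scipy, OpenCV 4.12 (cv2) and the standard library are available. Lean on these libraries where they do the work, as an engineer would, in place of code of your own. Each camera call takes 0.05 s, during which the arm holds its last target. There are 200 camera calls.

## Working session

There is one attempt and no reset: what is moved stays moved. The work goes in short steps, Python scripts to look and compute and a shell command to move; the robot and the scene stay as the last step left them, time stands still between calls to the robot, and variables do not carry over. Pictures are saved under pics/ and viewed, at most 10 in all, crops included, and the job is handed in when it is done.

```bash
mkdir -p pics; ls
python3 - <<'E'
from workcell import robot
import cv2,numpy as np
for n in ("scene","side"):
    cv2.imwrite(f"pics/{n}0.png",robot.get_image(n)[:,:,::-1])
    c=robot.camera_info(n);print(n,c)
s=robot.observe();print(s)
E
```

```text
pics
scene {'K': array([[380.40401329,   0.        , 322.22629614],
       [  0.        , 380.40401329, 200.79654271],
       [  0.        ,   0.        ,   1.        ]]), 'dist': array([-0.05274368,  0.        ,  0.        ,  0.        ,  0.        ]), 'position': array([1.1887096 , 0.04313952, 0.81811937]), 'orientation': array([-2.40892904,  0.00436826,  1.54773192])}
side {'K': array([[494.17601134,   0.        , 320.79249052],
       [  0.        , 494.17601134, 196.73496921],
       [  0.        ,   0.        ,   1.        ]]), 'dist': array([-0.11032196,  0.        ,  0.        ,  0.        ,  0.        ]), 'position': array([0.2317362 , 0.89785654, 1.20160575]), 'orientation': array([-2.46041287, -0.01689136, -2.79216463])}
{'time_s': 0.1, 'q': array([-1.37150010e+00,  2.07296792e-01,  1.54281677e+00, -2.08993782e-05,
        1.39351096e+00, -1.50525305e-01]), 'dq': array([ 0.00032691,  0.0006527 , -0.00207173, -0.00057078,  0.00080748,
       -0.00058662]), 'joint_torque': array([-2.78786601e-04, -3.71862710e+01, -2.82293040e+01,  7.00779702e-02,
        3.12215241e-02, -5.70379268e-05]), 'ee_pos': array([ 0.1968772 , -0.53938887,  0.17132589]), 'eef_rot': array([-3.13958068e+00, -2.84362133e-04,  3.49824950e-01]), 'contact_force': array([ 0.15605241,  0.09717659, -0.89809347]), 'ft_torque': array([-0.06496656, -0.00575315, -0.03431554]), 'grip_force': 0.0, 'grip_width': 1.0038791614118314}
```

View pics/scene0.png

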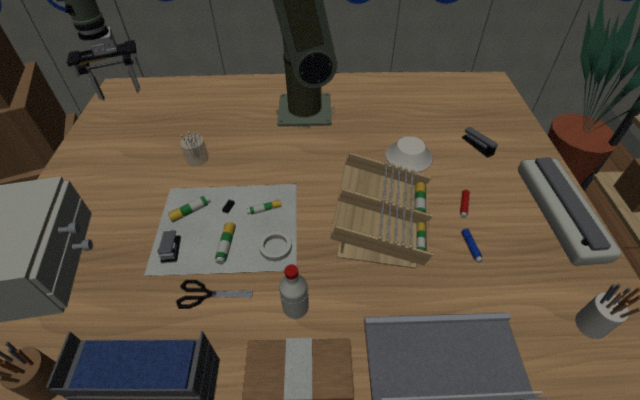

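View pics/side0.png

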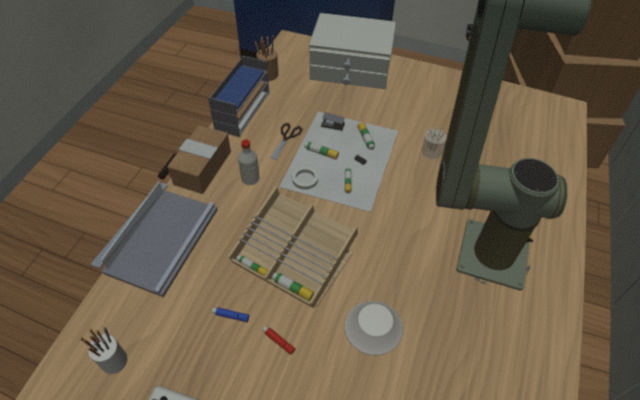

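The scene view shows loose sticks at (190,208) and (226,241), both thick, and (264,208), thin. The sticks already waiting are at (420,197), thick, and (421,235), thin, with yellow caps on the robot side. The blue (471,245) and red (465,203) look-alikes lie outside the dispenser. The side view agrees.

```bash
cat > h.py <<'E'
from workcell import robot
import cv2,numpy as np
from scipy.spatial.transform import Rotation as R
def cam(n):
    c=robot.camera_info(n);c['R']=R.from_euler('xyz',c['orientation']).as_matrix();return c
def ray(c,uv):
    p=cv2.undistortPoints(np.array(uv,float).reshape(-1,1,2),c['K'],c['dist']).reshape(-1,2)
    return (c['R']@np.c_[p,np.ones(len(p))].T).T
def onz(c,uv,z):
    d=ray(c,uv);return c['position']+d*((z-c['position'][2])/d[:,2])[:,None]
def tri(c1,a,c2,b):
    d1,d2=ray(c1,a)[0],ray(c2,b)[0];A=np.c_[d1,-d2]
    s=np.linalg.lstsq(A,c2['position']-c1['position'],rcond=None)[0]
    p,q=c1['position']+d1*s[0],c2['position']+d2*s[1];return (p+q)/2,np.linalg.norm(p-q)
def proj(c,P):
    rv=cv2.Rodrigues(c['R'].T)[0];return cv2.projectPoints(np.array(P,float).reshape(-1,3),rv,-c['R'].T@c['position'],c['K'],c['dist'])[0].reshape(-1,2)
def blobs(im,lo,hi,amin=12):
    h=cv2.cvtColor(im,cv2.COLOR_RGB2HSV);m=cv2.inRange(h,lo,hi)
    n,l,s,c=cv2.connectedComponentsWithStats(m)
    return [(c[i],s[i,4]) for i in range(1,n) if s[i,4]>=amin]
Y=((22,120,90),(34,255,255));G=((45,90,40),(85,255,255))
E
python3 - <<'E'
from h import *
im={}
for n in ("scene","side"):
    im[n]=cv2.imread(f"pics/{n}0.png")[:,:,::-1].copy();c=cam(n)
    for k,v in (("Y",Y),("G",G)):
        for p,a in blobs(im[n],*v): print(n,k,p.round(1),a,onz(c,p,.018)[0][:2].round(4))
a=cv2.resize(im["scene"][145:275,325:440],None,fx=3.4,fy=4.5,interpolation=2)
b=cv2.resize(im["side"][185:305,225:365],None,fx=2.9,fy=4.9,interpolation=2)
o=np.zeros((590,800,3),np.uint8);o[:585,:391]=a[:585,:391];o[:588,394:800]=b[:588,:406]
cv2.imwrite("pics/crop1.png",o[:,:,::-1])
E
```

```text
scene Y [419.9 186.5] 77 [0.4204 0.344 ]
scene Y [276.1 203.3] 46 [ 0.4748 -0.074 ]
scene Y [174.8 213.7] 93 [ 0.5062 -0.3534]
scene Y [228.3 227. ] 81 [ 0.5565 -0.1973]
scene Y [420.5 226. ] 62 [0.5667 0.317 ]
scene G [606.5  42. ] 2028 [-0.5235  1.4501]
scene G [633.6  55. ] 266 [-0.3982  1.5154]
scene G [634.8  79.8] 139 [-0.1787  1.3839]
scene G [419.9 194.2] 55 [0.4511 0.3379]
scene G [203.9 200.5] 26 [ 0.4588 -0.281 ]
scene G [267.7 205.8] 43 [ 0.4837 -0.097 ]
scene G [185.6 209.4] 82 [ 0.491  -0.3266]
scene G [251.6 210. ] 17 [ 0.498  -0.1406]
scene G [421.  209.3] 22 [0.5082 0.3299]
scene G [420.5 233.6] 46 [0.592  0.3121]
scene G [226.4 236.5] 71 [ 0.5881 -0.1978]
scene G [421.1 247.9] 16 [0.6375 0.3047]
scene G [221.4 254.5] 44 [ 0.6443 -0.2025]
side Y [361.5 125.8] 46 [ 0.5175 -0.3624]
side Y [332.  153.1] 67 [ 0.5706 -0.1993]
side Y [347.8 187. ] 40 [ 0.4759 -0.0778]
side Y [261.9 270.4] 62 [0.6038 0.2925]
side Y [305.3 292.6] 133 [0.4672 0.3142]
side G [364. 131.] 23 [ 0.5018 -0.3402]
side G [323.5 150.4] 42 [ 0.6012 -0.2013]
side G [347.5 180.5] 16 [ 0.4849 -0.103 ]
side G [254.5 266.4] 42 [0.6281 0.2881]
side G [277.4 277.1] 21 [0.5555 0.2969]
side G [295.1 287. ] 82 [0.499  0.3078]
```

View pics/crop1.png

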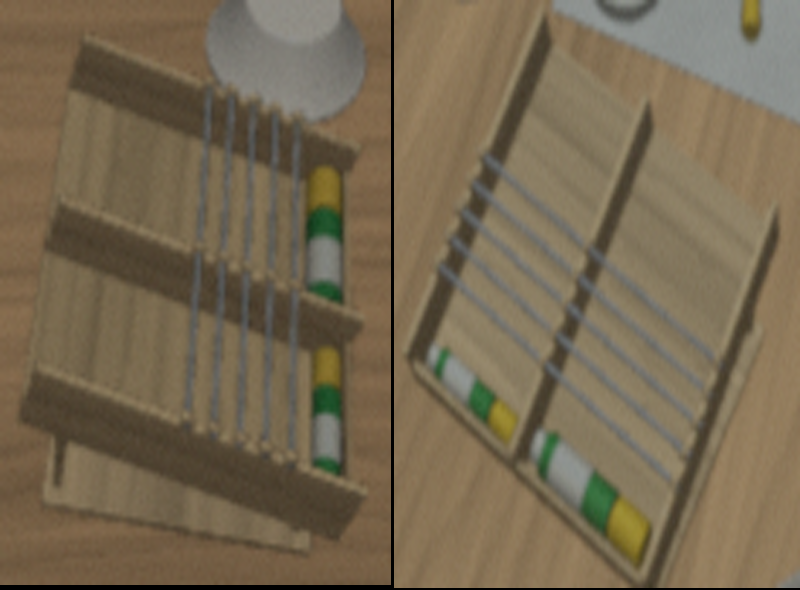

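The crop shows the three wall tops, the cover rods and both waiting sticks with caps to the robot side. I'll triangulate the six wall-top corners, fit the dispenser pose and measure the sticks.

```bash
python3 - <<'E'
from h import *
A,B=cam("scene"),cam("side")
s=[(350.3,153.4),(343.2,190.6),(336.2,227.7),(430,178.3),(431.5,216.1),(432.1,253.9)]
t=[(356.4,227.9),(312.6,206),(277.4,188.7),(313.3,303.8),(267.8,278.5),(230.5,257.7)]
M=np.array([(x,y) for x in(-.107,.122) for y in(.130,-.010,-.130)])
W=[]
for a,b in zip(s,t):
    p,e=tri(A,a,B,b);W.append(p);print(p.round(4),round(e,4))
W=np.array(W);mc,wc=M.mean(0),W[:,:2].mean(0)
H=(M-mc).T@(W[:,:2]-wc);th=np.arctan2(H[0,1]-H[1,0],H[0,0]+H[1,1])
r=np.array([[np.cos(th),-np.sin(th)],[np.sin(th),np.cos(th)]]);o=wc-r@mc
print("disp",o,th,"res",(W[:,:2]-(M@r.T+o)).round(4).tolist())
for k,x,y in(("thin cap",(276.1,203.3),(347.8,187)),("t1cap",(174.8,213.7),(361.5,125.8)),("t2cap",(228.3,227),(332,153.1)),("thickin",(419.9,186.5),(305.3,292.6)),("thinin",(420.5,226),(261.9,270.4)),("thickin G",(419.9,194.2),(295.1,287))):
    p,e=tri(A,x,B,y);print(k,p.round(4),round(e,4))
E
python3 -m crank '[[9.4,[3.4,3.4,1.5],0],[9.4,[3.4,3.4,1.5],0],[9.4,[3.4,3.4,1.5],0],[9.4,[3.4,3.4,1.5],0],[9.4,[3.4,3.4,1.5],0],[9.4,[3.4,3.4,1.5],0],[9.4,[3.4,3.4,1.5],0],[9.4,[2,3.4,1.5],0],[9.4,[0,0,0],0],[9.4,[0,0,0],0]]'
python3 - <<'E'
from h import *
c=cam("wrist");im=robot.get_image("wrist");cv2.imwrite("pics/w0.png",im[:,:,::-1])
print(c['position'],c['orientation'],robot.observe()['q'].round(2),robot.observe()['eef_rot'])
np.savez("w0.npz",im=im,**c)
E
```

```text
[0.388  0.1365 0.1222] 0.0001
[0.5255 0.1076 0.1191] 0.0025
[0.6422 0.0839 0.1176] 0.0035
[0.4294 0.3608 0.0624] 0.0051
[0.5671 0.3347 0.0622] 0.0063
[0.6858 0.3115 0.0638] 0.0034
disp [0.53496359 0.21577472] 1.3807584350167232 res [[0.001, 0.0012], [0.0009, -0.0012], [-0.0002, -0.0022], [-0.001, 0.0007], [-0.0007, 0.001], [0.0001, 0.0005]]
thin cap [ 0.4757 -0.0745  0.0201] 0.0024
t1cap [ 0.515  -0.3488  0.0295] 0.0019
t2cap [ 0.5669 -0.192   0.0288] 0.0044
thickin [0.4586 0.3311 0.0562] 0.004
thinin [0.5928 0.3073 0.0499] 0.0034
thickin G [0.489  0.3253 0.0571] 0.0048
time_s: 1.1
ee_pos: [0.4535, -0.2693, 0.2915]
eef_rot: [3.141, 0.001, 0.352]
contact_force: [0.4, 0.6, -0.2]
grip_width: 1.002
grip_force: 0.0
[ 0.51848246 -0.24737935  0.50378743] [ 2.89626102e+00 -7.40187131e-04 -1.21759634e+00] [-0.7   0.04  1.49 -0.    1.62  0.52] [-3.14087449e+00  1.20805344e-03  3.50194482e-01]
```

View pics/w0.png

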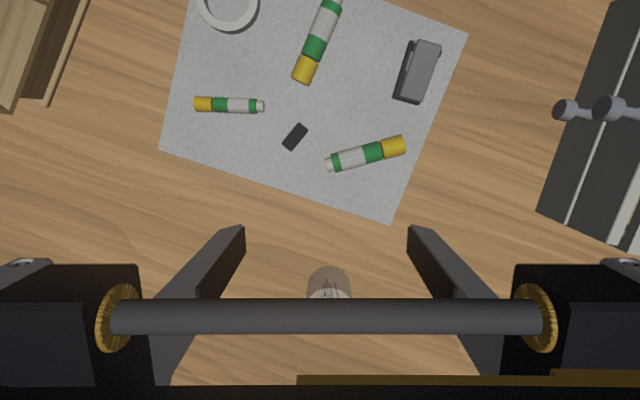

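The wrist view shows thick_1 at (365,153) with its cap at (393,147), thick_2 at (317,40) with its cap at (303,70), and thin_1 at (228,105) with its cap at (203,104). The eraser is at (295,137) and the punch at (417,72). The dispenser fit is within 2 mm, and I'll now get exact stick poses from the colour masks.

```bash
cat >> h.py <<'E'
def sticks(im,c,z,roi):
    """cap end, dir, mid for coloured stick within roi (u0,v0,u1,v1)"""
    h=cv2.cvtColor(im,cv2.COLOR_RGB2HSV);P=[]
    for lo,hi in(Y,G):
        m=cv2.inRange(h,lo,hi);k=np.zeros_like(m);k[roi[1]:roi[3],roi[0]:roi[2]]=255;m&=k
        v,u=np.nonzero(m);P.append(onz(c,np.c_[u,v],z)[:,:2])
    y,g=P;a=np.r_[y,g]
    # axis: mean line via midpoints of the width along direction
    d=g.mean(0)-y.mean(0);d/=np.linalg.norm(d)
    for _ in range(5):
        n=np.array([-d[1],d[0]]);s=a@d;b=np.linspace(s.min(),s.max(),25)
        q=[((a[(s>=lo)&(s<hi)]@n).max()+(a[(s>=lo)&(s<hi)]@n).min())/2 if ((s>=lo)&(s<hi)).sum()>3 else np.nan for lo,hi in zip(b,b[1:])]
        q=np.array(q);mm=(b[1:]+b[:-1])/2;ok=~np.isnan(q);ok[[0,-1]]=False
        k=np.polyfit(mm[ok],q[ok],1);d=d+n*k[0];d/=np.linalg.norm(d)
    n=np.array([-d[1],d[0]]);off=np.nanmedian((a@n)[np.abs(a@n-np.median(q[ok]))<.03]);off=np.median(q[ok])
    e=np.percentile(y@d,1);W=np.ptp(y@n)
    return d*e+n*off,-d,W,np.ptp(a@d)
E
python3 - <<'E'
from h import *
f=np.load("w0.npz");im=f['im'];c={k:f[k] for k in f if k!='im'}
for nm,roi,z,L in(("thick_1",(310,120,420,190),.018,.118),("thick_2",(280,0,350,95),.018,.118),("thin_1",(180,85,275,125),.014,.098)):
    e,u,W,l=sticks(im,c,z,roi);print(nm,"capend",e.round(4),"capdir yaw",round(np.arctan2(u[1],u[0]),3),"mid",(e-u*L/2).round(4),"capW",round(W,4),"visible",round(l,4))
th=1.3808;o=np.array([.53496,.21577]);r=np.array([[np.cos(th),-np.sin(th)],[np.sin(th),np.cos(th)]])
fl=lambda x:.084-np.tan(.24)*(x+.117)
print("yd",r[:,1],"thick",proj(cam('scene'),[[*(o+r@np.array([-.06,.06])),fl(-.06)]]))
print(fl(.112))
E
```

```text
thick_1 capend [ 0.5211 -0.3691] capdir yaw -0.946 mid [ 0.4865 -0.3213] capW 0.0278 visible 0.1092
thick_2 capend [ 0.5499 -0.1967] capdir yaw 3.051 mid [ 0.6087 -0.202 ] capW 0.0273 visible 0.1103
thin_1 capend [ 0.4685 -0.0633] capdir yaw 1.881 mid [ 0.4834 -0.1099] capW 0.0196 visible 0.0887
yd [-0.98200493  0.18885529] thick [[362.93995779 186.13011648]]
0.027959875078387528
```

Masked lengths match: 109 and 110 mm against 108 expected for the thick sticks, and 89 against 88 for the thin. thick_2 comes first, so I'll hover over it.

```bash
python3 -m crank '[[5.5,[2.6,1.1,-3.8],-0.074],[5.5,[2.6,1.1,-3.8],-0.074],[5.5,[2.6,1.1,-3.8],-0.073],[5.5,[2.6,1.1,-3.8],-0.073],[5.5,[2.6,1.1,-3.8],-0.073],[5.5,[2.5,1.2,-3.8],-0.073],[5.5,[0,0,0],0],[5.5,[0,0,0],0],[5.5,[0,0,0],0]]' 15
python3 - <<'E'
from h import *
c=cam("wrist");im=robot.get_image("wrist");cv2.imwrite("pics/w1.png",im[:,:,::-1]);print(robot.observe()['ee_pos'],robot.observe()['eef_rot'])
E
```

```text
time_s: 2.05
ee_pos: [0.6084, -0.205, 0.0653]
eef_rot: [3.14, -0.002, -0.092]
contact_force: [-0.4, -0.7, 0.7]
grip_width: 0.586
grip_force: 0.0
[ 0.60897478 -0.20513997  0.06622683] [ 3.13975517 -0.0038151  -0.0917327 ]
```

View pics/w1.png

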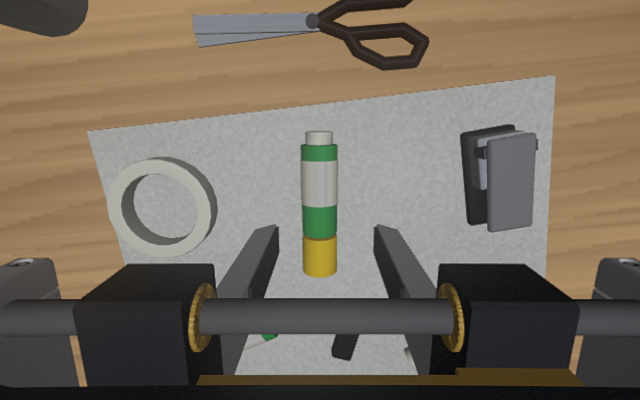

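The stick at (320,205) lies between the fingertips at (278,230) and (375,230). Descend, close, lift.

```bash
python3 -m crank '[[5.5,[0,0.3,-1.8],0],[5.5,[0,0,-1.8],0],[5.5,[0,0,-1.0],0],[5.5,[0,0,-0.7],0],[5.5,[0,0,0],0],[5.5,[0,0,0],0]]' 15; python3 -m crank '[[2,[0,0,0],0],[2,[0,0,0],0],[2,[0,0,0],0],[2,[0,0,0],0],[2,[0,0,0],0],[2,[0,0,0],0]]' 15
```

```text
time_s: 2.7
ee_pos: [0.6089, -0.2005, 0.0116]
eef_rot: [3.141, -0.002, -0.09]
contact_force: [0.3, 0.4, 0.0]
grip_width: 0.583
grip_force: 0.0
time_s: 3.3
ee_pos: [0.6083, -0.1999, 0.0106]
eef_rot: [-3.142, 0.0, -0.09]
contact_force: [-0.6, 0.4, -0.9]
grip_width: 0.214
grip_force: 0.0
```

The fingers closed to 20 mm with no force, so the stick isn't held. I'll look.

Run:
```python
from h import *
a=robot.get_image("scene")[180:300,150:310];b=robot.get_image("side")[110:215,270:410];w=robot.get_image("wrist")
print(robot.observe()['grip_width'],robot.observe()['grip_force'])
o=np.zeros((590,800,3),np.uint8);o[:300,:400]=cv2.resize(a,(400,300));o[:300,400:]=cv2.resize(b,(400,300));o[300:550,:400]=cv2.resize(w,(400,250))
cv2.imwrite("pics/chk2.png",o[:,:,::-1])
```

```text
0.20953000705504324 0.0
```

View pics/chk2.png

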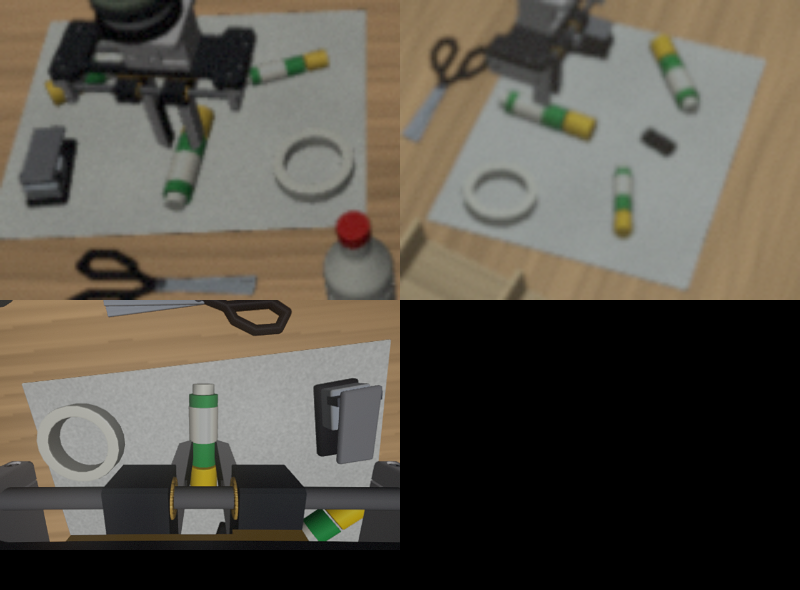

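Run:
```python
from h import *
A,B=cam("scene"),cam("side");W=cam("wrist")
print(tri(A,(221.5,238.5),B,(320.5,145)), "wrist cam",W['position'],W['orientation'])
T=robot.observe()['ee_pos'];print(T,"TCP proj scene",proj(A,T),"side",proj(B,T),"wrist",proj(W,T))
for z in(0.011,.03,.05):
    print(z,proj(W,[[T[0],T[1]-.01,z],[T[0],T[1]+.01,z]]).round(0).tolist())
im=robot.get_image("wrist");e,u,w,l=sticks(im,W,.018,(270,120,380,360));print("wrist-sticks",e,u,w,l)
for n,C in(("scene",A),("side",B)):
    print(n,[(p.round(1).tolist(),onz(C,p,.03)[0][:2].round(4).tolist()) for p,a in blobs(robot.get_image(n),*Y)],"\n")
```

```text
(array([ 0.61174792, -0.20171243,  0.04027359]), np.float64(0.0022931113424389596)) wrist cam [ 0.67715083 -0.2084186   0.22287188] [ 2.89695242e+00 -7.19388592e-04 -1.65979268e+00]
[ 0.60829211 -0.19989126  0.01053483] TCP proj scene [[225.0482976  244.49986137]] side [[321.3602085 151.6521712]] wrist [[322.13083847 220.5170529 ]]
0.011 [[337.0, 219.0], [307.0, 222.0]]
0.03 [[338.0, 229.0], [306.0, 232.0]]
0.05 [[339.0, 241.0], [304.0, 244.0]]
wrist-sticks [ 0.55384683 -0.19320341] [-0.9744788   0.22447953] 0.07477269524729883 0.1350773162440675
scene [([420.0, 186.6], [0.432, 0.34]), ([276.0, 203.4], [0.4861, -0.0724]), ([171.5, 216.3], [0.5253, -0.3547]), ([231.3, 225.5], [0.5611, -0.1862]), ([420.6, 226.1], [0.5765, 0.3132])] 

side [([361.6, 125.9], [0.5144, -0.3492]), ([331.9, 153.2], [0.5671, -0.1876]), ([347.8, 187.3], [0.4729, -0.0668]), ([261.8, 270.3], [0.6004, 0.2985]), ([305.3, 292.7], [0.4649, 0.3202])]
```

Triangulating the fingertips puts them at about z 0.04, and the wrist-view gap scale agrees. So the real tips sit about 28 mm above the reported TCP and the fingers closed above the stick. The stick's cap hasn't moved, so I'll open and descend further, watching the force.

```bash
python3 -m crank '[[5.5,[0,0,0],0],[5.5,[0,0,0],0],[5.5,[0,0,0],0],[5.5,[0,0,0],0],[5.5,[0,-0.15,-0.6],0],[5.5,[0,0,-0.6],0],[5.5,[0,0,-0.3],0],[5.5,[0,0,-0.2],0],[5.5,[0,0,0],0]]' 15
python3 - <<'E'
from h import *
o=robot.observe();print(o['q'].round(3))
np.save("q.npy",o['q'])
im=robot.get_image("wrist");cv2.imwrite("pics/w3.png",im[:,:,::-1])
a=robot.get_image("scene")[195:275,180:280];b=robot.get_image("side")[110:190,270:370]
o=np.zeros((600,800,3),np.uint8);o[:320,:400]=cv2.resize(a,(400,320));o[:320,400:]=cv2.resize(b,(400,320));o[320:600,:]=cv2.resize(im[120:260,120:520],(800,280))
cv2.imwrite("pics/chk3.png",o[:,:,::-1])
E
```

```text
time_s: 4.5
ee_pos: [0.6079, -0.2012, -0.0071]
eef_rot: [-3.141, 0.001, -0.09]
contact_force: [-0.3, -0.0, 0.3]
grip_width: 0.588
grip_force: 0.0
[-0.455  0.53   1.504  0.     1.109  1.206]
```

View pics/chk3.png

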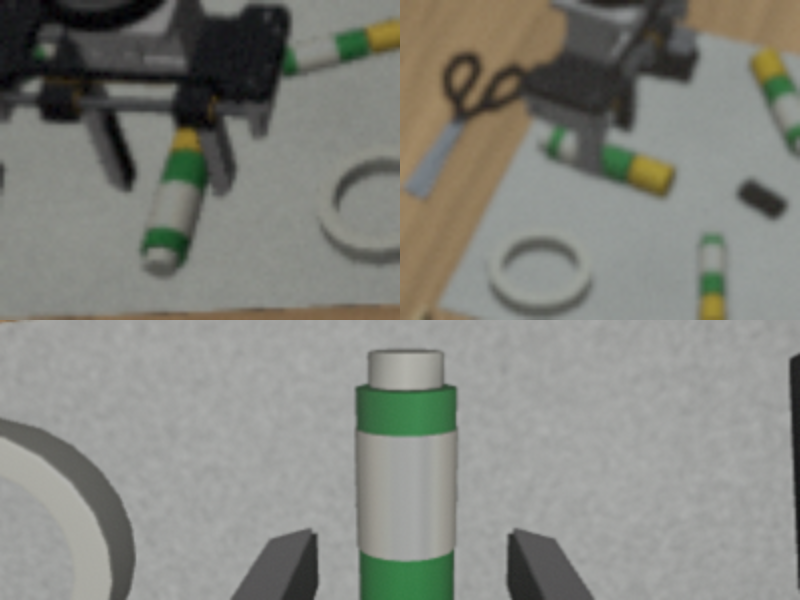

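```bash
python3 - <<'E'
from h import *
c=cam("wrist");d=ray(c,[(278.5,225),(374,225)]);T=robot.observe()['ee_pos']
s=.0553/np.linalg.norm(d[0]-d[1]);P=c['position']+d*s;print(c['K'][0,0],P.round(4).tolist(),"minus TCP",(P.mean(0)-T).round(4))
E
python3 -m crank '[[5.5,[0,0,-0.3],0],[5.5,[0,0,-0.2],0],[5.5,[0,0,-0.2],0],[5.5,[0,0,0],0]]' 15
```

```text
326.8306291320276 [[0.6186, -0.1774, 0.0263], [0.6137, -0.2325, 0.0263]] minus TCP [ 0.0076 -0.0034  0.0325]
time_s: 5.05
ee_pos: [0.6079, -0.2012, -0.0139]
eef_rot: [-3.141, 0.001, -0.09]
contact_force: [0.2, -1.0, -0.3]
grip_width: 0.585
grip_force: 0.0
```

Visible tips are about 30 mm above the reported TCP and 8 mm forward, which matches the half finger width. I'll go 4 mm lower and close.

```bash
python3 -m crank '[[5.5,[0,0,-0.2],0],[5.5,[0,0,-0.2],0],[5.5,[0,0,0],0],[2,[0,0,0],0],[2,[0,0,0],0],[2,[0,0,0],0],[2,[0,0,0],0],[2,[0,0,0],0],[2,[0,0,0],0]]' 15
```

```text
time_s: 5.95
ee_pos: [0.6084, -0.2014, -0.0173]
eef_rot: [-3.142, -0.0, -0.09]
contact_force: [-0.0, -0.4, 0.6]
grip_width: 0.313
grip_force: 15.0
```

Gripped: 29.4 mm opening, 15 N. Lift and carry to above the wide lane.

```bash
python3 -m crank '[[2,[0,0,1.5],0],[2,[0,0,3],0],[2,[0,0,4],0],[2,[0,0,4.5],0],[2,[0,0,4.5],0],[2,[0,0,4.5],0],[2,[-1.6,4.1,0],-0.02],[2,[-1.6,4.1,0],-0.02],[2,[-1.6,4.1,0],-0.02],[2,[-1.6,4.1,0],-0.02],[2,[-1.6,4.1,0],-0.02],[2,[-1.6,4.1,0],0],[2,[-1.6,4.1,0],0],[2,[-1.6,4.1,0],0],[2,[-1.6,3.9,0],0],[2,[0,0,0],0],[2,[0,0,0],0],[2,[0,0,0],0]]'
python3 - <<'E'
from h import *
im=robot.get_image("wrist");c=cam("wrist");np.savez("w4.npz",im=im,**c)
a=robot.get_image("scene")[130:260,320:440];b=robot.get_image("side")[170:310,220:380]
o=np.zeros((600,800,3),np.uint8);o[:300,:277]=cv2.resize(a,(277,300));o[:300,300:643]=cv2.resize(b,(343,300));o[300:600,:480]=cv2.resize(im,(480,300))
cv2.imwrite("pics/chk4.png",o[:,:,::-1]);print(robot.observe()['ee_pos'],robot.observe()['grip_force'])
E
```

```text
time_s: 7.75
ee_pos: [0.4648, 0.1647, 0.2031]
eef_rot: [3.141, -0.001, -0.191]
contact_force: [0.1, -0.8, -1.3]
grip_width: 0.318
grip_force: 15.0
[0.46488435 0.16433642 0.20267456] 14.9998077750206
```

View pics/chk4.png

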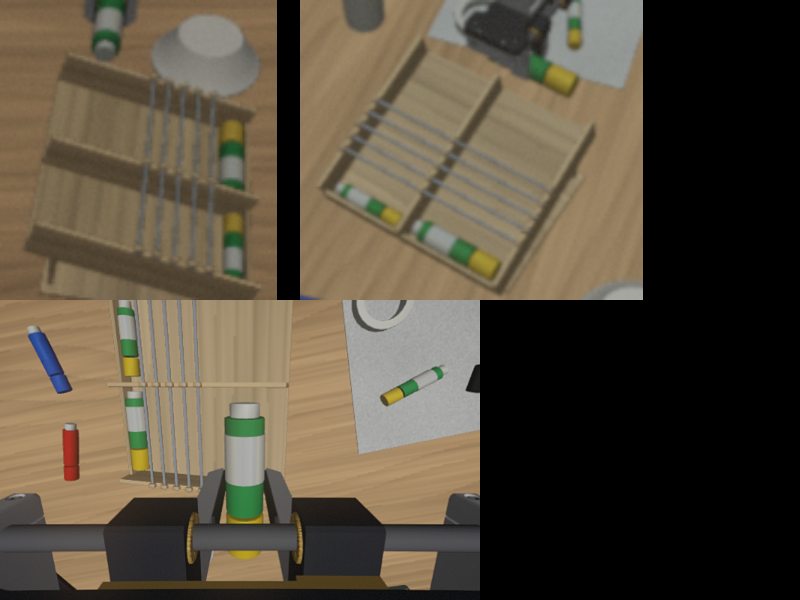

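The stick is held with its cap toward the robot, and the lane is below it. I'll check the dispenser fit against this wrist view: mid-wall top from (144,112) to (384,112), near wall's lower end at (161,237).

Run:
```python
from h import *
f=np.load("w4.npz");im=f['im'];c={k:f[k] for k in f if k!='im'}
th=1.3808;o=np.array([.53496,.21577]);r=np.array([[np.cos(th),-np.sin(th)],[np.sin(th),np.cos(th)]])
def w(x,y,z):return [*(o+r@np.array([x,y])),z]
print(proj(c,[w(-.107,-.01,.127),w(-.117,-.01,.127),w(.122,-.01,.07),w(.122,.13,.07),w(-.0149,-.01,.105),w(-.0036,-.01,.106)]).round(0).tolist())
e,u,W,l=sticks(im,c,.03,(150,130,200,240)) if 0 else (0,0,0,0)
cv2.imwrite("pics/c5.png",cv2.resize(im[60:280,130:400],None,fx=2.9,fy=2.7)[:600,:800,::-1])
```

```text
[[373.0, 116.0], [385.0, 116.0], [141.0, 116.0], [158.0, 244.0], [270.0, 116.0], [257.0, 116.0]]
```

View pics/c5.png

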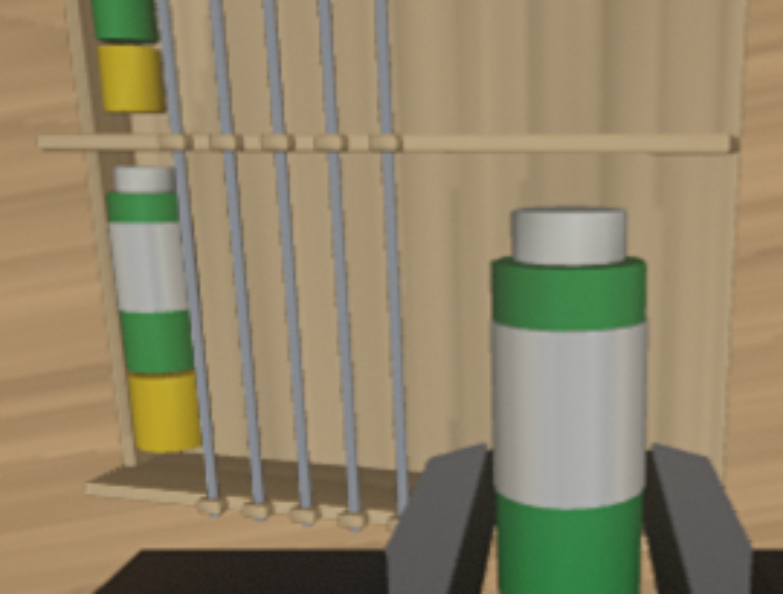

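The wall and rods sit about 2 mm toward +x of the prediction, so I shift by that much. Then I lower to just above the floor and step down, watching for contact.

```bash
python3 -m crank '[[2,[0.2,-0.1,-2.5],0],[2,[0,0,-4],0],[2,[0,0,-4],0],[2,[0,0,-2],0],[2,[0,0,-1],0],[2,[0,0,-0.7],0],[2,[0,0,0],0],[2,[0,0,0],0]]'; python3 -m crank '[[2,[0,0,-0.3],0],[2,[0,0,-0.2],0],[2,[0,0,0],0]]'; python3 -m crank '[[2,[0,0,-0.2],0],[2,[0,0,0],0]]'
```

```text
time_s: 8.7
ee_pos: [0.4677, 0.1646, 0.0619]
eef_rot: [-3.141, -0.002, -0.19]
contact_force: [-0.2, -0.1, -0.5]
grip_width: 0.313
grip_force: 15.0
time_s: 9.0
ee_pos: [0.4663, 0.1646, 0.0557]
eef_rot: [-3.142, -0.0, -0.19]
contact_force: [0.1, -0.5, -0.8]
grip_width: 0.316
grip_force: 15.0
time_s: 9.2
ee_pos: [0.4661, 0.1646, 0.0534]
eef_rot: [3.142, 0.0, -0.19]
contact_force: [-0.5, 0.4, 0.0]
grip_width: 0.31
grip_force: 15.0
```

```bash
for i in 1; do python3 -m crank '[[2,[0,0,-0.15],0],[2,[0,0,0],0]]'; python3 -m crank '[[2,[0,0,-0.1],0],[2,[0,0,0],0]]'; done | grep -E "ee_pos|contact"; python3 -m crank '[[2,[0,0,-0.1],0],[2,[0,0,0],0]]' | grep -E "ee_pos|contact"
```

```text
ee_pos: [0.4661, 0.1646, 0.0519]
contact_force: [-0.3, -0.6, -1.1]
ee_pos: [0.4662, 0.1645, 0.0509]
contact_force: [-0.2, 0.5, -1.1]
ee_pos: [0.4662, 0.1646, 0.05]
contact_force: [0.3, 0.9, -1.3]
```

```bash
python3 -m crank '[[2,[0,0,-0.1],0],[2,[0,0,0],0]]' | grep -E "ee_pos|contact"; python3 -m crank '[[2,[0,0,-0.1],0],[2,[0,0,0],0]]' | grep -E "ee_pos|contact"; python3 -m crank '[[2,[0,0,-0.1],0],[2,[0,0,0],0]]' | grep -E "ee_pos|contact"
```

```text
ee_pos: [0.4664, 0.1646, 0.0497]
contact_force: [-2.1, -0.6, 4.4]
ee_pos: [0.4664, 0.1646, 0.0496]
contact_force: [-3.6, -1.6, 11.1]
ee_pos: [0.4665, 0.1647, 0.0496]
contact_force: [-6.5, -1.6, 16.3]
```

Contact is at ee z 0.0497, within 1 mm of nominal. Back off the press, open slightly, lift.

```bash
python3 -m crank '[[2,[0,0,0.2],0],[2,[0,0,0],0],[3.5,[0,0,0],0],[3.5,[0,0,0.1],0],[3.5,[0,0,0.1],0],[3.8,[0,0,0.3],0],[3.8,[0,0,0.4],0],[4.2,[0,0,0.5],0],[4.2,[0,0,0.7],0],[4.5,[0,0,1],0],[4.5,[0,0,2],0],[4.5,[0,0,3],0],[5.5,[0,0,4],0],[5.5,[0,0,3.5],0],[5.5,[0,0,0],0],[5.5,[0,0,0],0]]'
python3 - <<'E'
from h import *
A,B=cam("scene"),cam("side")
for n,C in(("scene",A),("side",B)):
    im=robot.get_image(n);cv2.imwrite(f"pics/{n}6.png",im[:,:,::-1])
    print(n,[(p.round(1).tolist(),int(a),onz(C,p,.03)[0][:2].round(4).tolist()) for p,a in blobs(im,*Y)],"\n")
E
```

```text
time_s: 12.0
ee_pos: [0.4671, 0.1647, 0.2067]
eef_rot: [-3.14, -0.003, -0.19]
contact_force: [0.3, 0.4, -1.0]
grip_width: 0.585
grip_force: 0.0
scene [([408.5, 182.1], 35, [0.4132, 0.3097]), ([418.8, 185.6], 98, [0.4282, 0.3369]), ([276.1, 203.3], 47, [0.4858, -0.0721]), ([174.9, 213.8], 95, [0.5168, -0.3473]), ([420.6, 226.0], 62, [0.576, 0.3132])] 

side [([347.7, 187.0], 42, [0.4734, -0.0675]), ([261.8, 270.5], 62, [0.6001, 0.2989]), ([308.3, 288.8], 265, [0.4614, 0.3066])]
```

thick_2 rolled down behind the waiting stick, and its cap blob now sits next to that stick's in both views. Next, thick_1.

```bash
python3 -m crank '[[5.5,[0.11,-2.7,0],0.132],[5.5,[0.11,-2.7,0],0.132],[5.5,[0.11,-2.7,0],0.133],[5.5,[0.11,-2.7,0],0.132],[5.5,[0.11,-2.7,0],0.133],[5.5,[0.11,-2.7,0],0.132],[5.5,[0.11,-2.7,0],0.133],[5.5,[0.11,-2.7,0],0.132],[5.5,[0.11,-2.7,0],0.133],[5.5,[0.11,-2.7,0],0.132],[5.5,[0.11,-2.7,0],0.133],[5.5,[0.11,-2.7,0],0.132],[5.5,[0.11,-2.7,0],0.133],[5.5,[0.11,-2.7,0],0.132],[5.5,[0.11,-2.7,0],0.133],[5.5,[0.11,-2.7,0],0.132],[5.5,[0.11,-2.7,0],0.133],[5.5,[0.1,-2.7,0],0.133],[5.5,[0,0,0],0],[5.5,[0,0,0],0]]'
python3 - <<'E'
from h import *
im=robot.get_image("wrist");c=cam("wrist");T=robot.observe();print(T['ee_pos'],T['eef_rot'],T['q'].round(2))
print([(p.round(0).tolist(),int(a),onz(c,p,.018)[0].round(4).tolist()) for k in(Y,G) for p,a in blobs(im,*k,100)])
print("expected axis px",proj(c,[[.5211,-.3691,.018],[.4865,-.3213,.018]]).round(0).tolist())
E
```

```text
time_s: 14.1
ee_pos: [0.485, -0.3206, 0.203]
eef_rot: [-3.141, -0.004, 2.192]
contact_force: [0.5, 0.4, 0.1]
grip_width: 0.59
grip_force: 0.0
[ 0.48521094 -0.32009893  0.20342035] [-3.14131449 -0.00367311  2.19320199] [-0.73  0.2   1.48  0.    1.46 -1.35]
[([329.0, 209.0], 553, [0.5127, -0.3561, 0.018]), ([442.0, 9.0], 344, [0.4803, -0.1002, 0.018]), ([426.0, 52.0], 158, [0.4941, -0.1433, 0.018]), ([329.0, 139.0], 200, [0.4615, -0.2852, 0.018]), ([328.0, 185.0], 449, [0.4943, -0.3308, 0.018])]
expected axis px [[328.0, 221.0], [328.0, 175.0]]
```

Blobs line up with the expected axis (u = 328–329). Descend and grasp.

```bash
python3 -m crank '[[5.5,[0.15,-0.1,-4],0],[5.5,[0,0,-4],0],[5.5,[0,0,-4],0],[5.5,[0,0,-4],0],[5.5,[0,0,-3],0],[5.5,[0,0,-1.5],0],[5.5,[0,0,-0.9],0],[5.5,[0,0,-0.3],0],[5.5,[0,0,0],0]]'; python3 -m crank '[[5.5,[0,0,-0.3],0],[5.5,[0,0,0],0],[2,[0,0,0],0],[2,[0,0,0],0],[2,[0,0,0],0],[2,[0,0,0],0],[2,[0,0,0],0],[2,[0,0,0],0]]' 15
```

```text
time_s: 15.05
ee_pos: [0.4884, -0.3229, -0.0108]
eef_rot: [3.141, 0.002, 2.195]
contact_force: [0.6, -0.3, -0.7]
grip_width: 0.581
grip_force: 0.0
time_s: 15.85
ee_pos: [0.4877, -0.3225, -0.0147]
eef_rot: [3.141, 0.0, 2.195]
contact_force: [0.3, 0.2, 2.0]
grip_width: 0.313
grip_force: 15.0
```

```bash
python3 -m crank '[[2,[0,0,1.5],0],[2,[0,0,3],0],[2,[0,0,4],0],[2,[0,0,4.5],0],[2,[0,0,4.5],0],[2,[0,0,4],0],[2,[0,0,0],0]]' ; python3 -m crank '[[2,[-0.13,2.7,0],-0.132],[2,[-0.13,2.7,0],-0.132],[2,[-0.13,2.7,0],-0.133],[2,[-0.13,2.7,0],-0.132],[2,[-0.13,2.7,0],-0.133],[2,[-0.13,2.7,0],-0.132],[2,[-0.13,2.7,0],-0.133],[2,[-0.13,2.7,0],-0.132],[2,[-0.13,2.7,0],-0.133],[2,[-0.13,2.7,0],-0.132],[2,[-0.13,2.7,0],-0.133],[2,[-0.13,2.7,0],-0.132],[2,[-0.13,2.7,0],-0.133],[2,[-0.13,2.7,0],-0.132],[2,[-0.13,2.7,0],-0.133],[2,[-0.13,2.7,0],-0.132],[2,[-0.13,2.7,0],-0.133],[2,[-0.1,2.8,0],-0.133],[2,[0,0,0],0],[2,[0,0,0],0]]'
```

```text
time_s: 16.55
ee_pos: [0.4912, -0.3257, 0.2092]
eef_rot: [3.138, 0.015, 2.195]
contact_force: [-0.2, -0.9, 0.5]
grip_width: 0.314
grip_force: 15.0
time_s: 18.55
ee_pos: [0.4636, 0.1644, 0.1994]
eef_rot: [3.14, 0.001, -0.187]
contact_force: [-0.4, 0.1, -0.7]
grip_width: 0.312
grip_force: 15.0
```

Run:
```python
from h import *
im=robot.get_image("wrist");c=cam("wrist");T=robot.observe();print(T['ee_pos'],T['eef_rot'])
print([(k[0][0],p.round(0).tolist(),int(a)) for k in(Y,G) for p,a in blobs(im,*k,150)])
```

```text
[0.46383704 0.16390457 0.19953   ] [ 3.14042338e+00  9.84518075e-04 -1.88390090e-01]
[(22, [172.0, 86.0], 548), (22, [526.0, 127.0], 395), (22, [184.0, 211.0], 676), (22, [220.0, 215.0], 184), (22, [207.0, 217.0], 362), (22, [326.0, 288.0], 893), (45, [164.0, 11.0], 215), (45, [170.0, 60.0], 478), (45, [547.0, 116.0], 340), (45, [176.0, 135.0], 249), (45, [326.0, 159.0], 1184), (45, [181.0, 185.0], 503), (45, [204.0, 190.0], 266), (45, [326.0, 257.0], 2020)]
```

The wrist view has the loaded thick stick's cap at (213,216) next to thick_in's cap at (184,211). The held stick's cap (326,288) is on the robot side. Lowering.

```bash
python3 -m crank '[[2,[0.15,0,-2.5],0],[2,[0,0,-4],0],[2,[0,0,-4],0],[2,[0,0,-2],0],[2,[0,0,-1],0],[2,[0,0,-0.6],0],[2,[0,0,-0.2],0],[2,[0,0,0],0],[2,[0,0,0],0]]'|grep -E "ee_pos|contact"; python3 -m crank '[[2,[0,0,-0.15],0],[2,[0,0,0],0]]'|grep -E "ee_pos|contact"; python3 -m crank '[[2,[0,0,-0.1],0],[2,[0,0,0],0]]'|grep -E "ee_pos|contact"
```

```text
ee_pos: [0.4672, 0.1647, 0.0584]
contact_force: [-0.1, -0.3, -0.5]
ee_pos: [0.4662, 0.1647, 0.056]
contact_force: [0.3, -0.1, -0.5]
ee_pos: [0.4658, 0.1646, 0.0545]
contact_force: [0.0, 0.4, -1.4]
```

```bash
for k in 1; do python3 -m crank '[[2,[0,0,-0.1],0],[2,[0,0,0],0]]'|grep -E "ee_pos|contact"; python3 -m crank '[[2,[0,0,-0.1],0],[2,[0,0,0],0]]'|grep -E "ee_pos|contact"; python3 -m crank '[[2,[0,0,-0.05],0],[2,[0,0,0],0]]'|grep -E "ee_pos|contact"; done
```

```text
ee_pos: [0.4657, 0.1646, 0.0534]
contact_force: [-0.5, 0.5, -0.8]
ee_pos: [0.4659, 0.1646, 0.0525]
contact_force: [0.5, 0.3, -0.9]
ee_pos: [0.4659, 0.1646, 0.0524]
contact_force: [-1.2, 0.5, 2.4]
```

Contact at 0.0525, as predicted. Release.

```bash
python3 -m crank '[[2,[0,0,0.05],0],[3.5,[0,0,0],0],[3.5,[0,0,0.1],0],[3.5,[0,0,0.1],0],[3.8,[0,0,0.3],0],[3.8,[0,0,0.4],0],[4.2,[0,0,0.5],0],[4.2,[0,0,0.7],0],[4.5,[0,0,1],0],[4.5,[0,0,2],0],[4.5,[0,0,3],0],[4.5,[0,0,4],0],[4.5,[0,0,3.5],0],[4.5,[0,0,0],0],[4.5,[0,0,0],0],[4.5,[0,0,0],0]]'
python3 - <<'E'
from h import *
for n in("wrist","side","scene"):
    c=cam(n);im=robot.get_image(n);print(n,[(k[0][0],p.round(0).tolist(),int(a)) for k in(Y,) for p,a in blobs(im,*k,15)])
E
```

```text
time_s: 22.1
ee_pos: [0.4648, 0.1644, 0.2074]
eef_rot: [3.141, 0.002, -0.19]
contact_force: [-0.5, 0.1, -0.5]
grip_width: 0.482
grip_force: 0.0
wrist [(22, [176.0, 89.0], 526), (22, [522.0, 127.0], 382), (22, [188.0, 211.0], 661), (22, [242.0, 214.0], 353), (22, [226.0, 215.0], 355), (22, [210.0, 216.0], 352)]
side [(22, [348.0, 187.0], 40), (22, [262.0, 270.0], 61), (22, [318.0, 270.0], 39), (22, [316.0, 276.0], 56), (22, [308.0, 289.0], 258)]
scene [(22, [396.0, 181.0], 20), (22, [402.0, 180.0], 39), (22, [409.0, 182.0], 34), (22, [419.0, 186.0], 96), (22, [276.0, 203.0], 47), (22, [421.0, 226.0], 62)]
```

All three thick sticks are in a row (wrist caps at u 188, 218, 242). Now the thin one.

```bash
python3 -m crank '[[4.5,[0.12,-1.83,0],0.138],[4.5,[0.12,-1.83,0],0.138],[4.5,[0.12,-1.83,0],0.138],[4.5,[0.12,-1.83,0],0.138],[4.5,[0.12,-1.83,0],0.138],[4.5,[0.12,-1.83,0],0.138],[4.5,[0.12,-1.83,0],0.138],[4.5,[0.12,-1.83,0],0.138],[4.5,[0.12,-1.83,0],0.138],[4.5,[0.12,-1.83,0],0.138],[4.5,[0.12,-1.83,0],0.138],[4.5,[0.12,-1.83,0],0.138],[4.5,[0.12,-1.83,0],0.138],[4.5,[0.12,-1.83,0],0.138],[4.5,[0.12,-1.83,0],0.138],[4.5,[0,0,0],0],[4.5,[0,0,0],0],[4.5,[0,0,0],0]]'
python3 - <<'E'
from h import *
im=robot.get_image("wrist");c=cam("wrist");T=robot.observe();print(T['ee_pos'],T['eef_rot'],T['q'].round(2))
print([(k[0][0],p.round(0).tolist(),int(a),onz(c,p,.014)[0].round(4).tolist()) for k in(Y,G) for p,a in blobs(im,*k,60)])
print("expected",proj(c,[[.4685,-.0633,.014],[.4834,-.1099,.014]]).round(0).tolist())
E
```

```text
time_s: 24.05
ee_pos: [0.4836, -0.109, 0.2081]
eef_rot: [-3.141, -0.001, 1.878]
contact_force: [0.8, 0.7, 0.2]
grip_width: 0.48
grip_force: 0.0
[ 0.48367458 -0.10899463  0.20825529] [-3.14117927e+00 -7.55292340e-04  1.87922027e+00] [-0.4   0.01  1.68  0.    1.45 -0.71]
[(22, [327.0, 146.0], 344, [0.4735, -0.0783, 0.014]), (45, [327.0, 166.0], 254, [0.4814, -0.1024, 0.014]), (45, [327.0, 202.0], 89, [0.4956, -0.147, 0.014])]
expected [[327.0, 133.0], [327.0, 172.0]]
```

```bash
python3 -m crank '[[4.5,[0,-0.1,-4],0],[4.5,[0,0,-4],0],[4.5,[0,0,-4],0],[4.5,[0,0,-4],0],[4.5,[0,0,-3],0],[4.5,[0,0,-1.5],0],[4.5,[0,0,-0.9],0],[4.5,[0,0,-0.4],0],[4.5,[0,0,0],0],[4.5,[0,0,0],0]]'; python3 -m crank '[[4.5,[0,0,-0.3],0],[4.5,[0,0,-0.2],0],[4.5,[0,0,0],0]]'
```

```text
time_s: 25.1
ee_pos: [0.485, -0.1112, -0.0083]
eef_rot: [3.14, 0.001, 1.88]
contact_force: [1.0, 0.3, 0.3]
grip_width: 0.481
grip_force: 0.0
time_s: 25.4
ee_pos: [0.4839, -0.1109, -0.0144]
eef_rot: [3.142, 0.0, 1.88]
contact_force: [-0.4, -0.6, -0.3]
grip_width: 0.48
grip_force: 0.0
```

```bash
python3 -m crank '[[4.5,[0,0,-0.2],0],[4.5,[0,0,-0.15],0],[4.5,[0,0,0],0],[1.5,[0,0,0],0],[1.5,[0,0,0],0],[1.5,[0,0,0],0],[1.5,[0,0,0],0],[1.5,[0,0,0],0],[1.5,[0,0,0],0]]' 12
```

```text
time_s: 26.3
ee_pos: [0.484, -0.1109, -0.0179]
eef_rot: [3.141, 0.0, 1.88]
contact_force: [-0.0, -1.3, 0.4]
grip_width: 0.224
grip_force: 12.0
```

```bash
python3 -m crank '[[1.5,[0,0,1.5],0],[1.5,[0,0,3],0],[1.5,[0,0,4],0],[1.5,[0,0,4.5],0],[1.5,[0,0,4.5],0],[1.5,[0,0,4.3],0],[1.5,[0,0,0],0],[1.5,[1.1,2.5,0],0.107],[1.5,[1.1,2.5,0],0.107],[1.5,[1.1,2.5,0],0.107],[1.5,[1.1,2.5,0],0.107],[1.5,[1.1,2.5,0],0.107],[1.5,[1.1,2.5,0],0.107],[1.5,[1.1,2.5,0],0.107],[1.5,[1.1,2.5,0],0.107],[1.5,[1.1,2.5,0],0.108],[1.5,[1.1,2.5,0],0.108],[1.5,[0,0,0],0],[1.5,[0,0,0],0],[1.5,[0,0,0],0]]'
python3 - <<'E'
from h import *
im=robot.get_image("wrist");c=cam("wrist");T=robot.observe();print(T['ee_pos'],T['eef_rot'])
cv2.imwrite("pics/w8.png",im[:,:,::-1])
print([(k[0][0],p.round(0).tolist(),int(a)) for k in(Y,G) for p,a in blobs(im,*k,60)])
E
```

```text
time_s: 28.3
ee_pos: [0.5932, 0.1381, 0.1993]
eef_rot: [-3.141, -0.001, 2.95]
contact_force: [-0.4, -0.3, 0.7]
grip_width: 0.225
grip_force: 11.9
[0.59334469 0.13798719 0.19962325] [-3.14090915e+00 -8.90568869e-04  2.94986373e+00]
[(22, [427.0, 13.0], 412), (22, [446.0, 13.0], 381), (22, [466.0, 11.0], 332), (22, [491.0, 15.0], 820), (22, [474.0, 149.0], 480), (22, [326.0, 177.0], 1810), (45, [463.0, 39.0], 379), (45, [425.0, 42.0], 400), (45, [444.0, 41.0], 398), (45, [487.0, 45.0], 702), (45, [439.0, 101.0], 141), (45, [457.0, 98.0], 143), (45, [421.0, 102.0], 146), (45, [481.0, 102.0], 266), (45, [471.0, 172.0], 372), (45, [326.0, 222.0], 1415), (45, [467.0, 211.0], 126), (45, [326.0, 294.0], 220)]
```

```bash
python3 -m crank '[[1.5,[0,0.15,-2.5],0],[1.5,[0,0,-4],0],[1.5,[0,0,-4],0],[1.5,[0,0,-2],0],[1.5,[0,0,-1],0],[1.5,[0,0,-0.6],0],[1.5,[0,0,-0.2],0],[1.5,[0,0,0],0],[1.5,[0,0,0],0]]'|grep -E "ee_pos|contact"; python3 -m crank '[[1.5,[0,0,-0.2],0],[1.5,[0,0,-0.15],0],[1.5,[0,0,0],0]]'|grep -E "ee_pos|contact"; python3 -m crank '[[1.5,[0,0,-0.1],0],[1.5,[0,0,0],0]]'|grep -E "ee_pos|contact"
```

```text
ee_pos: [0.5952, 0.1407, 0.0587]
contact_force: [0.0, -0.6, -1.2]
ee_pos: [0.5938, 0.1406, 0.0535]
contact_force: [0.1, 0.6, -0.6]
ee_pos: [0.5937, 0.1406, 0.0524]
contact_force: [0.1, 0.2, -0.8]
```

```bash
for r in 1; do python3 -m crank '[[1.5,[0,0,-0.1],0],[1.5,[0,0,0],0]]'|grep -E "ee_pos|contact"; python3 -m crank '[[1.5,[0,0,-0.1],0],[1.5,[0,0,0],0]]'|grep -E "ee_pos|contact"; python3 -m crank '[[1.5,[0,0,-0.05],0],[1.5,[0,0,0],0]]'|grep -E "ee_pos|contact"; python3 -m crank '[[1.5,[0,0,-0.05],0],[1.5,[0,0,0],0]]'|grep -E "ee_pos|contact"; done
```

```text
ee_pos: [0.5938, 0.1406, 0.0514]
contact_force: [-0.7, -1.0, -0.1]
ee_pos: [0.5938, 0.1405, 0.0504]
contact_force: [0.4, -0.4, -0.3]
ee_pos: [0.5939, 0.1406, 0.05]
contact_force: [0.2, 0.5, -0.2]
ee_pos: [0.5938, 0.1406, 0.0495]
contact_force: [0.1, 0.3, -0.8]
```

```bash
python3 -m crank '[[1.5,[0,0,-0.05],0],[1.5,[0,0,0],0]]'|grep -E "ee_pos|contact"; python3 -m crank '[[1.5,[0,0,-0.05],0],[1.5,[0,0,0],0]]'|grep -E "ee_pos|contact"; python3 -m crank '[[1.5,[0,0,-0.05],0],[1.5,[0,0,0],0]]'|grep -E "ee_pos|contact"
```

```text
ee_pos: [0.5939, 0.1406, 0.049]
contact_force: [-0.0, 0.4, -0.5]
ee_pos: [0.5939, 0.1406, 0.0489]
contact_force: [-1.0, 0.1, 1.6]
ee_pos: [0.594, 0.1406, 0.0488]
contact_force: [-2.7, -0.5, 5.8]
```

Contact at 0.0489. Release and lift.

```bash
python3 -m crank '[[1.5,[0,0,0.1],0],[2.6,[0,0,0],0],[2.6,[0,0,0.1],0],[2.6,[0,0,0.1],0],[2.9,[0,0,0.3],0],[2.9,[0,0,0.4],0],[3.3,[0,0,0.5],0],[3.3,[0,0,0.7],0],[3.5,[0,0,1],0],[3.5,[0,0,2],0],[3.5,[0,0,3],0],[3.5,[0,0,4],0],[3.5,[0,0,3.5],0],[3.5,[0,-2.5,1.5],0],[3.5,[0,-3,0],0],[3.5,[0,-3,0],0],[3.5,[0,-3,0],0],[3.5,[0,0,0],0],[3.5,[0,0,0],0],[3.5,[0,0,0],0]]'
python3 - <<'E'
from h import *
a=robot.get_image("scene");b=robot.get_image("side")
o=np.zeros((600,800,3),np.uint8);o[:300,:480]=cv2.resize(a,(480,300));o[300:,:480]=cv2.resize(b,(480,300))
o[:300,490:790]=cv2.resize(a[145:265,330:450],(300,300));o[300:,490:790]=cv2.resize(b[185:310,225:350],(300,300))
cv2.imwrite("pics/final.png",o[:,:,::-1])
E
```

```text
time_s: 33.15
ee_pos: [0.594, 0.0265, 0.2205]
eef_rot: [3.141, 0.0, 2.953]
contact_force: [-0.5, 0.3, -0.3]
grip_width: 0.374
grip_force: 0.0
```

View pics/final.png

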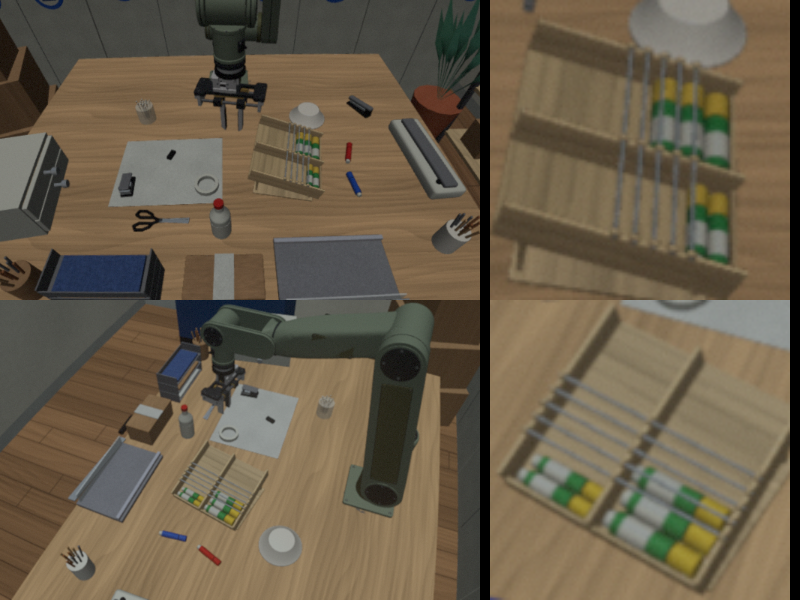

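Three thick sticks lie in the wide lane and two thin ones in the narrow lane, all with caps toward the robot. The bystanders have not moved and the arm is clear.

```bash
python3 -c "
from workcell import robot
print(robot.hand_in())"
```

```text
the job is handed in; nothing more can be done
None
```

I loaded all three loose glue sticks behind the waiting ones, the two thick in the wide lane and the thin in the narrow lane, caps on the matching side, and handed the job in at about 33 s of the 72 s allowed; the verdict was not shown.

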